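# Put the hole saw away in the covered parts carousel

## Task

A hole saw was left lying on the garage bench: stand it up on its teeth on the open bench and let go of it, so that it can then be taken by its shank from above. Turn the parts carousel until its one empty bin lies squarely under the opening in the clear dust cover, and put the saw away in that bin, lowered and not dropped, so that it stands on the bin's floor with its shank up. Leave everything else on the bench where it is.

Things in the scene. Friction and masses are not known exactly. Their poses are not given: they have to be found in the camera images.
- holesaw_mid (a point): the hole saw lying on the bench: a dark steel cup, 60 mm across and 50 mm deep, open and toothed at one end; on its closed end a 29 mm wide hexagonal nut, 16 mm long, then a bright hexagonal shank 12 mm thick and 54 mm long; 120 mm in all. This point is on its axis, half-way along (60 mm from the teeth); z runs along the axis from the teeth to the shank's end
- holesaw_shank (a point): point on the axis of that shank, 18 mm from its end and 102 mm from the teeth, where it is well taken; axes as holesaw_mid
- holesaw: the same hole saw as a whole; origin and axes as holesaw_mid. It weighs 0.26 to 0.44 kg, its centre of mass on the axis about 40 mm from the teeth. It starts on the side of its cup, the axis level and 30 mm above the bench; let go on its teeth it rights itself if it leans less than about 30 degrees
- opening (a point): centre of the opening in the carousel's clear dust cover, at the cover's top face, 146 mm above the bench. The carousel is a fixed round drum, 332 mm across, closed all round and on top but for this one wedge-shaped opening, 60 degrees wide, from 45 to 160 mm from the drum's axis. x points level from here to the drum's axis, 100 mm away
- empty_bin (a point): centre of the floor of the one empty bin of the wheel inside the carousel, 16 mm above the bench, 100 mm from the axis; it turns with the wheel. The six bins are 60-degree wedges between walls 78 mm high; a circle 92 mm across fits in. The five others each hold a standing hole saw of another size. x points level from here to the axis
- knob_grip (a point): centre of the black bar knob on the wheel's axis above the cover: a bar 66 mm long, 14 mm wide and 28 mm high (164 to 192 mm above the bench). Its length runs along this point's x axis, which is the line through the axis and the empty bin. It turns the wheel with it, one to one, and does not lift
- wheel (a joint): angle of the wheel in the carousel, counter-clockwise from above; 0 (or any whole turn) when the empty bin lies exactly under the opening. It turns either way without end, with a drag of about 0.15 N m, and stays where it is left
- glue: bystander, to be left alone: orange glue bottle, 60 mm across, 170 mm tall, standing; origin at its foot
- tape: bystander, to be left alone: yellow tape measure, 75 x 40 x 65 mm high; origin at the centre of its underside
- screwdriver: bystander, to be left alone: black-handled screwdriver, 220 mm long, lying; origin under its middle
- hammer: bystander, to be left alone: wooden-handled hammer, lying; origin under its middle
- offcut: bystander, to be left alone: flat wood off-cut, 45 x 110 x 20 mm high; origin at the centre of its underside
- filler: bystander, to be left alone: low round steel tin, 76 mm across, 44 mm high; origin at its foot
- level: bystander, to be left alone: aluminium spirit level, 22 x 230 x 45 mm high, standing on edge; origin at the centre of its underside
There are look-alikes about, which are no part of the job. What is shaped like the holesaw but blue or red is not meant.

How it is judged:
By the outcome, as a careful person would: the job done as asked, in the order asked, and still so for the second after the job is handed in, with the robot touching nothing.
It also fails if it takes over 72 s, if anything falls off the work surface, if the arm or the gripper's body presses on something with over 40 N, if the wrist force passes 120 N, or if a joint passes its speed limit or range.

## Robot

A 6-joint arm with a two-finger parallel gripper is mounted at the origin on the work surface. World frame = base frame: x ahead of the robot, y to its left, z up, the work surface at z = 0. Lengths are in mm, angles in rad, forces in N, time in s.
With the tool pointing down it reaches from about 325 to 900 mm from the base axis. Payload 6.1 kg.
Tool frame: the origin (TCP) lies at the very end of the fingers, on their centre line; the grasp point (between the pads) lies 19 mm behind it (r.pinch_z is the distance from the TCP to the grasp point, in mm); z points along the fingers, y is the direction in which the jaws open and shut (so a half turn about z gives the same grasp; the last joint's range is limited). The gripper opens to 87 mm and grips with 3 to 60 N. Pads are 19 mm wide; open, the fingers measure 117 mm over their backs; the gripper's body (75 mm by 190 mm) begins 51 mm behind the grasp point.
Start: joints at [1.067, 0.22, 1.526, -0, 1.395, -0.126], TCP at [230.546, 580.917, 222.538] pointing down, gripper open.
Joint ranges: [-2.98, 2.98], [-0.91, 2.08], [0.09, 2.57], [-1.24, 4.39], [0.2, 2.65], [-2.68, 2.68]. Speed limits (rad/s): [2.57, 2.57, 3.01, 3.14, 3.14, 3.14].

## Interface

Orientations are given as a unit quaternion [x, y, z, w].
In Python, from bench import r, optics gives the robot as it stands.
- The arm moves only by the tool carry_out, never from a script. Its argument "moves" is a list of rows, each an object of numbers: "tx", "ty", "tz": the shift along the tool's x, y, z in m; "twist": the turn about the tool's z in degrees; "fingers": the opening, from 0 (shut) to 1 (fully open). A call has exactly 10 rows; each row shifts and turns the commanded pose from where the row before left it, along the tool's axes as they then stand; what a row does not reach is not made up. A row lasts 1/8 s, in which the tool goes at most 62.5 mm and 10.7 degrees, less where a joint would pass 70% of its speed; a pose out of reach is approached as far as the arm can. A call with a gripper value outside its range is refused whole. The fingers move at their own pace and stop on an object; the grip force is fixed at half the most. Time passes only in rows, so rows that do not move let the fingers close, or fill a call up. It gives the time, the measured TCP pose, the force and the opening at its end, in the units of the state.
- r.read_state(): the state, without advancing time (a new reading comes with each control period).
- optics.grab_frame(name): name is "scene" or "top" or "wrist"; returns (picture, depth): 420x560x3 uint8, red, green, blue; 420x560 float32, mm along the optical axis (not along the pixel's ray), 0 where there is no reading.
- optics.camera_info(name): a dict with "mtx" (3x3 intrinsics, pixels), "D" ([k1, k2, p1, p2, k3] as OpenCV has them; the pictures are not rectified), "world_to_cam" (4x4, takes a point from world to camera coordinates); the wrist camera has in their place "hand_eye" (4x4, takes a point from camera to tool coordinates, whose origin is the TCP and whose axes are the flange's). Camera axes: x right, y down, z forward; pixel columns grow to the right and rows downward; lengths in mm; the calibration is good to about 2 mm. A picture is of the moment at which its call begins: read the wrist's pose just before it. camera_info takes no time and is no camera call.
- r.finish_job(): hands the job in, once; it reports no verdict.
Trained networks look in the newest picture that a camera, given by its name, has taken for a name from the list of things; names that differ only in an ending like _2 or _b are one class to them, and where a whole thing is asked for, a point or a joint stands for the part that bears it (a point fixed in the world has none). Each returns a list of dicts, best first, with "conf" (0 to 1); they miss things now and then, are a little off and sometimes report something else, mostly with a low value. They report only what shows in the picture. A call takes as long as a camera call. They do not tell look-alikes from the thing itself.
- optics.search_frame(camera, thing): "pixel" ([column, row] in pixels, amid what is visible of it).
The state is a dict: "time": time; "q": joint angles; "qvel": joint speeds; "effort": joint torques, N m; "tool_pos": TCP position; "tcp_rot": TCP orientation; "contact_force": force on the tool from outside, world axes, zero at the start; "moment": the same for the moment, N m; "opening": opening from 0.0 (shut) to 1.0 (fully open).
Only numpy, scipy, OpenCV 4.12 (cv2) and the standard library are available. Lean on these libraries where they do the work, as an engineer would, in place of code of your own. Each camera call takes 0.05 s, during which the arm holds its last target. There are 200 camera calls.

## Working session

There is one attempt and no reset: what is moved stays moved. The work goes in short steps, Python scripts to look and compute and a tool call to move; the robot and the scene stay as the last step left them, time stands still between calls to the robot, and variables do not carry over. Pictures are saved under pics/ and viewed, about 8 in all and at most 12, crops included, and the job is handed in when it is done.

Besides the shell and the picture viewer there is one more tool, called by a JSON object that holds its "name" and its "arguments". carry_out: Moves the arm, as the interface text tells. Its arguments: {"type":"object","properties":{"moves":{"type":"array"}},"required":["moves"]}

```bash
ls; mkdir -p pics
cat > h.py <<'E'
import numpy as np, cv2
from bench import r, optics
from scipy.spatial.transform import Rotation as R
def cam(name):
    c=optics.camera_info(name); K=np.array(c["mtx"],float); D=np.array(c["D"],float)
    if "world_to_cam" in c: T=np.linalg.inv(np.array(c["world_to_cam"]))
    else:
        s=r.read_state(); W=np.eye(4); W[:3,:3]=R.from_quat(s["tcp_rot"]).as_matrix(); W[:3,3]=s["tool_pos"]
        T=W@np.array(c["hand_eye"])
    return K,D,T
def pt(c,uv,depth=None,z=None):
    K,D,T=c; n=cv2.undistortPoints(np.array([[uv]],float),K,D)[0,0]
    d=T[:3,:3]@np.array([n[0],n[1],1.]); o=T[:3,3]
    return o+d*(depth if depth is not None else (z-o[2])/d[2])
def proj(c,P):
    K,D,T=c; W=np.linalg.inv(T); v,_=cv2.Rodrigues(W[:3,:3])
    return cv2.projectPoints(np.array(P,float).reshape(-1,3),v,W[:3,3],K,D)[0][:,0]
def cloud(c,dep):
    K,D,T=c; h,w=dep.shape; u,v=np.meshgrid(np.arange(w),np.arange(h))
    n=cv2.undistortPoints(np.stack([u,v],-1).reshape(-1,1,2).astype(float),K,D)[:,0]
    p=np.c_[n,np.ones(len(n))]*dep.reshape(-1,1)
    return (p@T[:3,:3].T+T[:3,3]).reshape(h,w,3)
def grab(name,fn=None):
    c=cam(name); p,d=optics.grab_frame(name)
    if fn: cv2.imwrite("pics/"+fn,p[:,:,::-1])
    return c,p,d
E
python3 - <<'E'
from h import *
for n in("top","scene"):
    c,p,d=grab(n,n+".png"); print(n,c[2][:3,3].round(), c[2][:3,2].round(2), (d>0).mean())
    np.save(n+"_d.npy",d)
    for t in("holesaw","holesaw_shank","opening","empty_bin","knob_grip","glue","tape","screwdriver","hammer","offcut","filler","level"):
        print(t,[(np.round(a["pixel"]).tolist(),round(a["conf"],2),pt(c,a["pixel"],depth=d[int(a["pixel"][1]),int(a["pixel"][0])]).round().tolist()) for a in optics.search_frame(n,t)][:4])
a=cv2.imread("pics/top.png");cv2.imwrite("pics/top.png",a)
E
```

```text
pics
top [ 455.   78. 1490.] [ 0.05 -0.01 -1.  ] 0.9961352040816327
holesaw [([218.0, 212.0], 0.83, [514.0, 254.0, 57.0]), ([199.0, 272.0], 0.77, [336.0, 307.0, 62.0]), ([111.0, 247.0], 0.77, [406.0, 578.0, 53.0])]
holesaw_shank [([221.0, 210.0], 0.96, [520.0, 246.0, 56.0]), ([203.0, 274.0], 0.95, [327.0, 298.0, 61.0])]
opening [([374.0, 196.0], 0.76, [554.0, -190.0, 192.0])]
empty_bin [([378.0, 229.0], 0.65, [467.0, -224.0, 79.0])]
knob_grip [([381.0, 227.0], 0.57, [473.0, -235.0, 80.0])]
glue [([294.0, 122.0], 0.66, [778.0, 28.0, 122.0]), ([157.0, 274.0], 0.21, [328.0, 433.0, 66.0])]
tape [([158.0, 275.0], 0.96, [324.0, 431.0, 69.0]), ([222.0, 214.0], 0.26, [508.0, 242.0, 61.0])]
screwdriver [([247.0, 144.0], 0.68, [727.0, 169.0, 28.0])]
hammer [([443.0, 270.0], 0.89, [340.0, -440.0, 26.0]), ([221.0, 212.0], 0.73, [516.0, 244.0, 60.0])]
offcut [([294.0, 246.0], 0.79, [413.0, 22.0, 20.0])]
filler [([174.0, 157.0], 0.97, [683.0, 393.0, 43.0])]
level [([122.0, 193.0], 0.88, [571.0, 549.0, 46.0]), ([173.0, 160.0], 0.66, [672.0, 396.0, 47.0])]
scene [ 937. -549. 1307.] [-0.29  0.46 -0.8
[... 259 characters left out ...]
 302.0, 32.0]), ([298.0, 194.0], 0.5, [527.0, 217.0, 54.0])]
opening [([243.0, 288.0], 0.78, [589.0, -233.0, 144.0])]
empty_bin [([221.0, 268.0], 0.93, [440.0, -177.0, 20.0])]
knob_grip [([223.0, 271.0], 0.76, [452.0, -182.0, 12.0])]
glue [([342.0, 265.0], 0.56, [813.0, 8.0, 118.0])]
tape [([282.0, 139.0], 0.48, [327.0, 427.0, 57.0])]
screwdriver [([339.0, 231.0], 0.61, [733.0, 176.0, 17.0])]
hammer [([151.0, 315.0], 0.61, [340.0, -442.0, 19.0])]
offcut [([247.0, 222.0], 0.76, [414.0, 31.0, 15.0]), ([338.0, 264.0], 0.64, [802.0, 8.0, 110.0])]
filler [([352.0, 182.0], 0.56, [681.0, 382.0, 46.0]), ([340.0, 266.0], 0.26, [809.0, 8.0, 107.0])]
level [([348.0, 154.0], 0.82, [600.0, 511.0, 36.0])]
```

Run:
```python
import cv2,numpy as np
a=cv2.imread("pics/top.png")[90:330,60:480]
cv2.imwrite("pics/top_c.png",cv2.resize(a,(798,456),interpolation=cv2.INTER_CUBIC))
```

```text
(no output)
```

View pics/top_c.png

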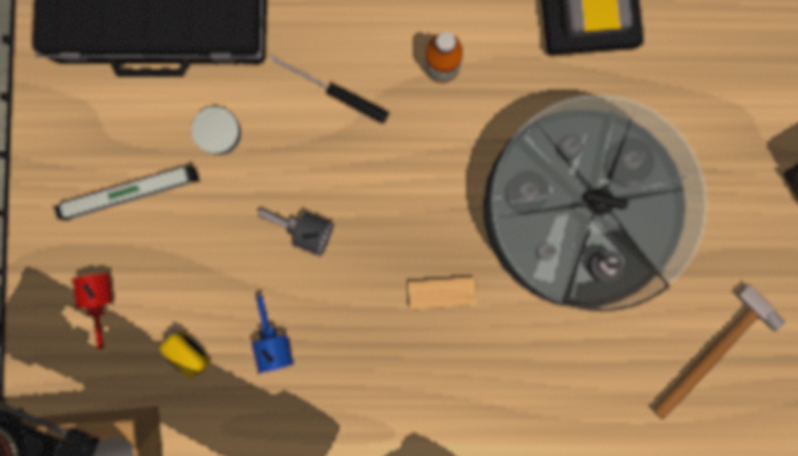

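The dark saw is at crop (310,230), full-frame (223,211). The look-alikes are red at crop (93,290) and blue at crop (270,350); only the dark steel one fits the description. The carousel centre is near crop (600,200), and the opening at its lower side shows a saw. The bin to the right, crop (650,230), looks empty.

Next I'll take close wrist views.

```bash
cat >> h.py <<'E'
def go(x,y,z,jaw=None):
    """tool-axis shift (m) to world TCP target, then twist (deg) to bring jaw axis to world angle jaw (deg, mod 180)"""
    s=r.read_state(); Rm=R.from_quat(s["tcp_rot"]).as_matrix()
    d=Rm.T@(np.array([x,y,z])-s["tool_pos"])/1000
    a=np.degrees(np.arctan2(Rm[1,1],Rm[0,1]))
    o="t=%.2f tool shift m %s  jaw at %.1f q6 %.2f"%(s["time"],d.round(4),a,s["q"][5])
    if jaw is not None: t=-(jaw-a); t=(t+90)%180-90; o+=" twist %.1f (or %+.1f)"%(t,t-180*np.sign(t))
    print(o)
E
python3 - <<'E'
from h import *
s=r.read_state(); print(s["time"],R.from_quat(s["tcp_rot"]).as_matrix().round(3).tolist(), s["opening"], s["contact_force"])
print(np.array(optics.camera_info("wrist")["hand_eye"]).round(2).tolist(), np.array(optics.camera_info("wrist")["mtx"]).round().tolist())
# coarse saw
c=cam("top");d=np.load("top_d.npy");P=cloud(c,d)
sub=P[185:235,190:245].reshape(-1,3); m=(sub[:,2]>15); q=sub[m]; print(len(q),q.mean(0).round(), q[:,2].max().round())
u,sv,vt=np.linalg.svd(q[:,:2]-q[:,:2].mean(0),full_matrices=False);print(vt[0], sv)
go(480,190,300,0)
E
```

```text
1.3 [[-0.929, 0.369, -0.0], [0.369, 0.929, -0.0], [-0.0, -0.0, -1.0]] 1.0032621062702596 [-0.63520809 -0.2994609   0.71268977]
[[-0.0, -0.96, -0.29, 80.65], [1.0, -0.0, -0.0, 0.31], [0.0, -0.29, 0.96, -162.38], [0.0, 0.0, 0.0, 1.0]] [[297.0, 0.0, 280.0], [0.0, 297.0, 208.0], [0.0, 0.0, 1.0]]
453 [515. 246.  81.] 1490.0
[0.34987901 0.9367949 ] [845.0944393  328.94435845]
t=1.30 tool shift m [-0.376  -0.2713 -0.0775]  jaw at 68.4 q6 -0.13 twist 68.4 (or -111.6)
```

Run:
```python
from h import *
go(520,260,220,-22)
```

```text
t=1.30 tool shift m [-0.3874 -0.1915  0.0025]  jaw at 68.4 q6 -0.13 twist -89.6 (or +90.4)
```

{"name": "carry_out", "arguments": {"moves": [{"tx":-0.0484,"ty":-0.0239,"tz":0},{"tx":-0.0484,"ty":-0.0239,"tz":0},{"tx":-0.0484,"ty":-0.0239,"tz":0},{"tx":-0.0484,"ty":-0.0239,"tz":0},{"tx":-0.0484,"ty":-0.0239,"tz":0},{"tx":-0.0484,"ty":-0.0239,"tz":0},{"tx":-0.0484,"ty":-0.0239,"tz":0},{"tx":-0.0484,"ty":-0.0239,"tz":0},{"twist":10},{"twist":10}]}}

```text
$.moves[0]: bad value
```

{"name": "carry_out", "arguments": {"moves": [{"twist":10},{"twist":10},{"twist":10},{"twist":10},{"twist":10},{"twist":10},{"twist":10},{"twist":0.4},{},{}]}}

```text
$.moves[0]: bad value
```

```bash
cat > saw.py <<'E'
from h import *
import sys
s=r.read_state(); print(s["time"],s["tool_pos"],s["tcp_rot"],s["q"])
c,p,d=grab("wrist",sys.argv[1]); P=cloud(c,d)
m=(P[:,:,2]>8)&(d>0)&(np.linalg.norm(P[:,:,:2]-[516,250],axis=2)<110)
n,l,st,ce=cv2.connectedComponentsWithStats(m.astype(np.uint8))
for i in range(1,n):
    if st[i,4]>150: print(i,st[i],ce[i],P[l==i].mean(0).round(1),P[l==i][:,2].max())
for t in("holesaw","holesaw_shank"): print(t,[(np.round(a["pixel"]).tolist(),round(a["conf"],2)) for a in optics.search_frame("wrist",t)])
np.savez("w.npz",d=d,P=P,l=l)
E
python3 saw.py w1.png
```

```text
1.3 [230.54540619 580.89092045 222.51916338] [ 1.87767631e-01  9.82213478e-01 -2.72933220e-05 -1.86706482e-06] [ 1.06688748e+00  2.20393023e-01  1.52654302e+00 -1.35723781e-05
  1.39470967e+00 -1.26128758e-01]
holesaw [([338.0, 315.0], 0.96)]
holesaw_shank [([332.0, 315.0], 0.89)]
```

View pics/w1.png

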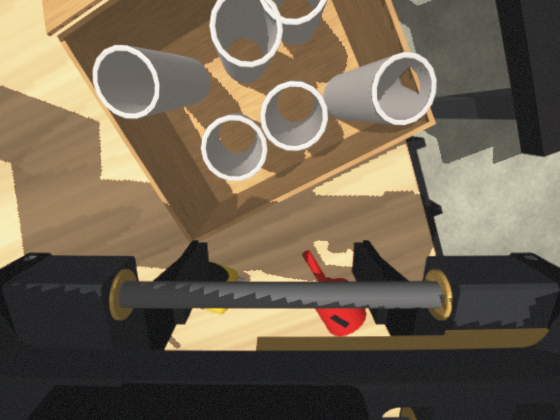

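Run:
```python
from h import *
go(485,165,220,-22)
```

```text
t=1.45 tool shift m [-0.3899 -0.2927  0.0025]  jaw at 68.4 q6 -0.13 twist -89.6 (or +90.4)
```

{"name": "carry_out", "arguments": {"moves": [{"tx":-0.0485,"ty":-0.0365,"tz":0,"twist":0,"fingers":1},{"tx":-0.0485,"ty":-0.0365,"tz":0,"twist":0,"fingers":1},{"tx":-0.0485,"ty":-0.0365,"tz":0,"twist":0,"fingers":1},{"tx":-0.0485,"ty":-0.0365,"tz":0,"twist":0,"fingers":1},{"tx":-0.0485,"ty":-0.0365,"tz":0,"twist":0,"fingers":1},{"tx":-0.0485,"ty":-0.0365,"tz":0,"twist":0,"fingers":1},{"tx":-0.0485,"ty":-0.0365,"tz":0,"twist":0,"fingers":1},{"tx":-0.0485,"ty":-0.0365,"tz":0,"twist":0,"fingers":1},{"tx":0,"ty":0,"tz":0,"twist":10,"fingers":1},{"tx":0,"ty":0,"tz":0,"twist":10,"fingers":1}]}}

```text
time: 2.7
tool_pos: [484.0, 165.2, 222.6]
tcp_rot: [0.359, 0.933, 0.0, -0.0]
contact_force: [-0.3, -0.1, -0.1]
opening: 1.001
```

{"name": "carry_out", "arguments": {"moves": [{"tx":0,"ty":0,"tz":0,"twist":10,"fingers":1},{"tx":0,"ty":0,"tz":0,"twist":10,"fingers":1},{"tx":0,"ty":0,"tz":0,"twist":10,"fingers":1},{"tx":0,"ty":0,"tz":0,"twist":10,"fingers":1},{"tx":0,"ty":0,"tz":0,"twist":10,"fingers":1},{"tx":0,"ty":0,"tz":0,"twist":10,"fingers":1},{"tx":0,"ty":0,"tz":0,"twist":10,"fingers":1},{"tx":0,"ty":0,"tz":0,"twist":0,"fingers":1},{"tx":0,"ty":0,"tz":0,"twist":0,"fingers":1},{"tx":0,"ty":0,"tz":0,"twist":0,"fingers":1}]}}

```text
time: 3.95
tool_pos: [483.5, 166.4, 222.6]
tcp_rot: [0.827, 0.563, 0.0, 0.0]
contact_force: [-0.1, -0.0, -0.1]
opening: 1.003
```

```bash
python3 saw.py w2.png
```

```text
3.95 [483.47247426 166.38215811 222.55867515] [8.26785732e-01 5.62516980e-01 2.35395145e-05 5.19124639e-06] [ 1.77100605e-01 -5.38490725e-02  1.81841239e+00  9.91793278e-06
  1.37698212e+00  5.53041113e-01]
1 [ 256   27   54  119 3478] [282.3852789  105.83640023] [519.5 251.5  49.6] 63.06105422477589
2 [    0   240   560   180 78665] [277.21652577 340.80705523] [492.4 190.7 319.7] 344.6506890121383
holesaw [([282.0, 108.0], 0.83), ([112.0, 128.0], 0.62)]
holesaw_shank [([115.0, 129.0], 0.84)]
```

View pics/w2.png

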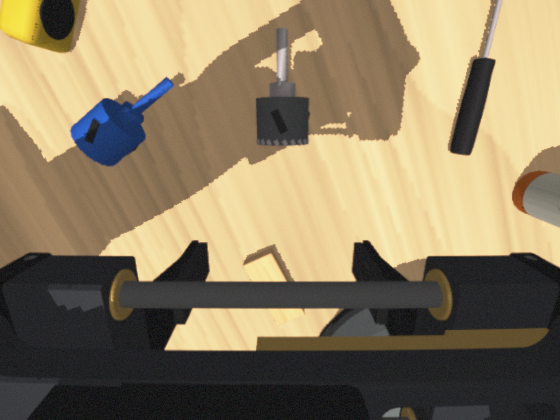

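The wrist view shows the dark steel saw with its shank end at (281,30) and its teeth at row 143. The blue look-alike is at (110,130). I'll fit the axis next.

```bash
cat > fit.py <<'E'
from h import *
f=np.load("w.npz");P=f["P"];l=f["l"]
q=P[l==1]
u,s,vt=np.linalg.svd(q[:,:2]-q[:,:2].mean(0),full_matrices=False);a=vt[0]*np.sign(vt[0][1])
for _ in range(3):
    t=q[:,:2]@a; n=np.array([-a[1],a[0]]); w=q[:,:2]@n
    b=[(x+2.5,(np.percentile(w[(t>=x)&(t<x+5)],5)+np.percentile(w[(t>=x)&(t<x+5)],95))/2,np.ptp(w[(t>=x)&(t<x+5)]),np.percentile(q[(t>=x)&(t<x+5),2],90)) for x in np.arange(t.min(),t.max()-3,5)]
    b=np.array(b); k=np.polyfit(b[:,0],b[:,1],1); ang=np.arctan2(a[1],a[0])+np.arctan(k[0]); a=np.array([np.cos(ang),np.sin(ang)])
print(b.round(1)); print("axis deg",np.degrees(ang),"ext",t.min(),t.max(),t.max()-t.min())
n=np.array([-a[1],a[0]]); w0=np.median(b[:,1])
t=q[:,:2]@a
for nm,tt in(("teeth",t.min()),("shank102",t.max()-18),("end",t.max())): print(nm,(tt*a+w0*n).round(1))
E
python3 fit.py
```

```text
[[ 383.  -394.2   58.6   60.3]
 [ 388.  -393.9   58.6   60. ]
 [ 393.  -394.    58.2   60. ]
 [ 398.  -394.6   58.    61. ]
 [ 403.  -393.6   57.6   60.6]
 [ 408.  -394.1   57.2   60.5]
 [ 413.  -395.4   59.3   60.4]
 [ 418.  -393.    60.7   60.4]
 [ 423.  -393.6   57.7   60.2]
 [ 428.  -393.8   59.    60.4]
 [ 433.  -394.4   42.5   43.9]
 [ 438.  -394.4   28.    43.3]
 [ 443.  -394.4   27.9   43.7]
 [ 448.  -393.9   27.7   42.5]
 [ 453.  -393.9   11.1   36.3]
 [ 458.  -394.    11.    36.7]
 [ 463.  -394.    11.    36.1]
 [ 468.  -394.    10.9   36.3]
 [ 473.  -394.    10.9   36.1]
 [ 478.  -394.1   10.8   36.2]
 [ 483.  -394.1   10.8   36.4]
 [ 488.  -394.1   10.8   36.2]
 [ 493.  -394.2   10.7   36.1]
 [ 498.  -394.2   10.7   36.1]]
axis deg 68.89374696301113 ext 380.4990498303042 501.52956939797735 121.03051956767314
teeth [504.6 213.1]
shank102 [541.7 309.2]
end [548.2 326. ]
```

Run:
```python
from h import *
go(541.7,309.2,11.5,-21.1)
th=np.radians([0,9,18,27,36,45,54,63,72,81,90])
u=102*np.cos(th)-30*np.sin(th); z=102*np.sin(th)+30*np.cos(th)
print(np.c_[np.degrees(th),u,z,np.r_[0,np.diff(u)],np.r_[0,np.diff(z)]].round(1))
```

```text
t=4.10 tool shift m [0.1542 0.0016 0.211 ]  jaw at -21.6 q6 0.55 twist -0.5 (or +179.5)
[[  0.  102.   30.    0.    0. ]
 [  9.   96.1  45.6  -5.9  15.6]
 [ 18.   87.7  60.1  -8.3  14.5]
 [ 27.   77.3  73.  -10.5  13. ]
 [ 36.   64.9  84.2 -12.4  11.2]
 [ 45.   50.9  93.3 -14.    9.1]
 [ 54.   35.7 100.2 -15.2   6.8]
 [ 63.   19.6 104.5 -16.1   4.3]
 [ 72.    3.  106.3 -16.6   1.8]
 [ 81.  -13.7 105.4 -16.7  -0.8]
 [ 90.  -30.  102.  -16.3  -3.4]]
```

{"name": "carry_out", "arguments": {"moves": [{"tx":0.0386,"ty":0.0016,"tz":0,"twist":-0.5,"fingers":1},{"tx":0.0386,"ty":0,"tz":0,"twist":0,"fingers":1},{"tx":0.0386,"ty":0,"tz":0.02,"twist":0,"fingers":1},{"tx":0.0386,"ty":0,"tz":0.03,"twist":0,"fingers":1},{"tx":0,"ty":0,"tz":0.04,"twist":0,"fingers":1},{"tx":0,"ty":0,"tz":0.04,"twist":0,"fingers":1},{"tx":0,"ty":0,"tz":0.04,"twist":0,"fingers":1},{"tx":0,"ty":0,"tz":0.03,"twist":0,"fingers":1},{"tx":0,"ty":0,"tz":0.011,"twist":0,"fingers":1},{"tx":0,"ty":0,"tz":0,"twist":0,"fingers":1}]}}

```text
time: 5.35
tool_pos: [540.7, 309.5, 11.2]
tcp_rot: [0.825, 0.565, -0.001, -0.0]
contact_force: [-0.6, -0.6, 0.5]
opening: 0.996
```

{"name": "carry_out", "arguments": {"moves": [{"tx":0,"ty":0,"tz":0,"twist":0,"fingers":0},{"tx":0,"ty":0,"tz":0,"twist":0,"fingers":0},{"tx":0,"ty":0,"tz":0,"twist":0,"fingers":0},{"tx":0,"ty":0,"tz":0,"twist":0,"fingers":0},{"tx":0,"ty":0,"tz":0,"twist":0,"fingers":0},{"tx":0,"ty":0,"tz":0,"twist":0,"fingers":0},{"tx":0,"ty":0,"tz":0,"twist":0,"fingers":0},{"tx":0,"ty":0,"tz":0,"twist":0,"fingers":0},{"tx":0,"ty":0,"tz":0,"twist":0,"fingers":0},{"tx":0,"ty":0,"tz":0,"twist":0,"fingers":0}]}}

```text
time: 6.6
tool_pos: [541.0, 309.6, 11.5]
tcp_rot: [0.825, 0.565, -0.0, 0.0]
contact_force: [0.6, -0.3, 0.2]
opening: 0.118
```

{"name": "carry_out", "arguments": {"moves": [{"tx":-0.0027,"ty":0,"tz":-0.0079,"twist":0,"fingers":0},{"tx":-0.0032,"ty":0,"tz":-0.0077,"twist":0,"fingers":0},{"tx":-0.0039,"ty":0,"tz":-0.0074,"twist":0,"fingers":0},{"tx":-0.0044,"ty":0,"tz":-0.0071,"twist":0,"fingers":0},{"tx":-0.005,"ty":0,"tz":-0.0067,"twist":0,"fingers":0},{"tx":-0.0055,"ty":0,"tz":-0.0063,"twist":0,"fingers":0},{"tx":-0.006,"ty":0,"tz":-0.0058,"twist":0,"fingers":0},{"tx":-0.0064,"ty":0,"tz":-0.0054,"twist":0,"fingers":0},{"tx":0,"ty":0,"tz":0,"twist":0,"fingers":0},{"tx":0,"ty":0,"tz":0,"twist":0,"fingers":0}]}}

```text
time: 7.85
tool_pos: [527.5, 275.1, 65.8]
tcp_rot: [0.825, 0.565, 0.0, -0.0]
contact_force: [1.4, 0.4, -2.2]
opening: 0.12
```

Run:
```python
from h import *
s=r.read_state();print(s["tool_pos"],s["contact_force"],s["moment"])
c,p,d=grab("scene"); 
uv=proj(c,[505,215,50])[0].astype(int);print(uv)
a=p[uv[1]-45:uv[1]+45,uv[0]-60:uv[0]+60,::-1]
c,q,d=grab("wrist")
cv2.imwrite("pics/lift.png",np.hstack([cv2.resize(a,(400,300),interpolation=cv2.INTER_CUBIC),cv2.resize(q[:,:,::-1],(400,300))]))
```

```text
[527.54612201 275.07560454  65.75707365] [ 1.36909234  0.4119837  -2.22765455] [ 0.09867194  0.01277402 -0.04498037]
[292 192]
```

View pics/lift.png

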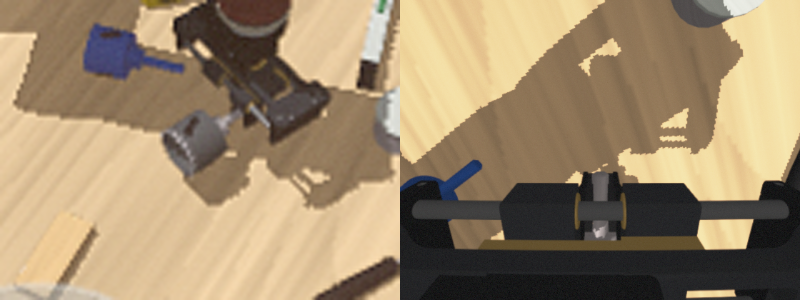

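The scene crop shows the cup tilting down with its teeth on the bench and the shank between the fingers. Vertical force is below the saw's weight, so the saw is pivoting. I'll continue the arc.

{"name": "carry_out", "arguments": {"moves": [{"tx":-0.0068,"ty":0,"tz":-0.0048,"twist":0,"fingers":0},{"tx":-0.0072,"ty":0,"tz":-0.0043,"twist":0,"fingers":0},{"tx":-0.0075,"ty":0,"tz":-0.0037,"twist":0,"fingers":0},{"tx":-0.0077,"ty":0,"tz":-0.0032,"twist":0,"fingers":0},{"tx":-0.008,"ty":0,"tz":-0.0024,"twist":0,"fingers":0},{"tx":-0.0081,"ty":0,"tz":-0.0019,"twist":0,"fingers":0},{"tx":-0.0083,"ty":0,"tz":-0.0012,"twist":0,"fingers":0},{"tx":-0.0083,"ty":0,"tz":-0.0006,"twist":0,"fingers":0},{"tx":-0.0084,"ty":0,"tz":0.0001,"twist":0,"fingers":0},{"tx":-0.0083,"ty":0,"tz":0.0008,"twist":0,"fingers":0}]}}

```text
time: 9.2
tool_pos: [499.0, 201.2, 87.0]
tcp_rot: [0.825, 0.565, -0.0, -0.0]
contact_force: [-0.4, -0.8, -3.3]
opening: 0.124
```

Run:
```python
from h import *
s=r.read_state();print(s["tool_pos"],s["contact_force"],s["moment"])
c,p,d=grab("scene"); P=cloud(c,d)
uv=proj(c,[500,195,50])[0].astype(int);print(uv)
a=p[uv[1]-30:uv[1]+30,uv[0]-40:uv[0]+40,::-1]
cv2.imwrite("pics/lift2.png",cv2.resize(a,(560,420),interpolation=cv2.INTER_CUBIC))
```

```text
[499.0109837  201.24109346  86.98181228] [-0.43787714 -0.84262396 -3.30126231] [ 0.13142598 -0.01096061  0.01572541]
[288 195]
```

View pics/lift2.png

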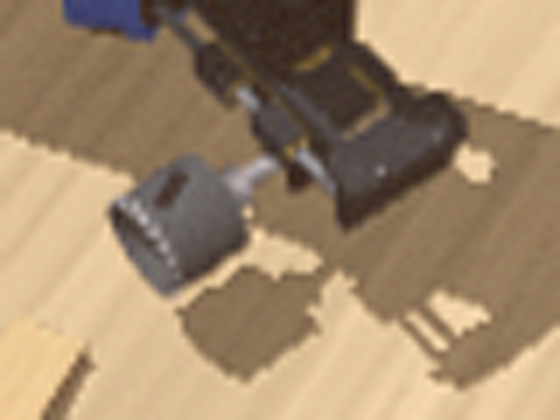

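The saw is held clear of the bench, with its shadow detached and its full 3.3 N weight on the tool. It is only partly pivoted, so I'll measure its tilt.

```bash
cat > tilt.py <<'E'
from h import *
from scipy.optimize import least_squares
def tilt(az=68.9,rg=None,views=("scene","top")):
    """fit saw tilt: points below the fingers vs a model of cup side (cylinder r30, t 0..50) & rim"""
    s=r.read_state(); g=np.array(s["tool_pos"])+[0,0,r.pinch_z]
    Q=[]
    for v in views:
        c,p,d=grab(v); P=cloud(c,d)
        m=(d>0)&(P[:,:,2]>10)&(np.linalg.norm(P-g,axis=2)<125)&(np.linalg.norm(P-g,axis=2)>40)&(P[:,:,2]<g[2]-8 if g[2]>70 else True)
        Q.append(P[m])
    Q=np.vstack(Q); a0=np.radians(az); h=np.array([np.cos(a0),np.sin(a0),0]); L=np.array([-h[1],h[0],0])
    u=(Q-g)@h; w=(Q-g)@L; z=Q[:,2]-g[2]; k=(abs(w)<33)&(u<40); u,w,z=u[k],w[k],z[k]
    best=None
    for th in np.radians(np.arange(-10,100,2)):
        # axis dir (teeth->shank) in (u,z): (cos,sin)
        t=u*np.cos(th)+z*np.sin(th)+102; n=-u*np.sin(th)+z*np.cos(th); rad=np.hypot(n,w)
        ds=np.where(t>58,np.minimum(abs(rad-13),abs(rad-6)),np.minimum(abs(rad-30),np.hypot(np.minimum(t-48,0),0)+99*(t<45)))
        ds=ds+np.maximum(-t,0)
        e=np.minimum(ds,12).mean()
        if best is None or e<best[0]: best=(e,np.degrees(th))
    z0=g[2]-102*np.sin(np.radians(best[1]))-30*np.cos(np.radians(best[1]))
    print("tilt %.0f err %.1f n %d  lowest edge z %.1f grasp %s t %.2f F %s"%(best[1],best[0],len(u),z0,g.round(1),s["time"],np.round(s["contact_force"],1)))
if __name__=="__main__": tilt()
E
python3 tilt.py
```

```text
tilt 0 err 2.0 n 56  lowest edge z 75.3 grasp [498.5 200.4 105.3] t 9.25 F [-0.1 -1.  -3.6]
```

```bash
sed -i 's/&(P\[:,:,2\]<g\[2\]-8 if g\[2\]>70 else True)/\&(P[:,:,2]<g[2]+34)/; s/k=(abs(w)<33)&(u<40)/k=(abs(w)<33)\&(u<40)\&((u<-42)|(z<-22))/' tilt.py; python3 tilt.py
```

```text
tilt 2 err 1.9 n 599  lowest edge z 72.1 grasp [499.  201.4 105.6] t 9.35 F [ 0.5 -0.7 -2. ]
```

The saw is still level: friction between the pads and the shank is holding it. I'll set it back down and regrip only the last few millimetres of the shank with the pad corners, which gives a small patch and a longer gravity lever, so it can pivot.

{"name": "carry_out", "arguments": {"moves": [{"tx":0.016,"ty":0,"tz":0.0,"twist":0,"fingers":0},{"tx":0.02,"ty":0,"tz":0.0,"twist":0,"fingers":0},{"tx":0.02,"ty":0,"tz":0.01,"twist":0,"fingers":0},{"tx":0.02,"ty":0,"tz":0.01,"twist":0,"fingers":0},{"tx":0.02,"ty":0,"tz":0.012,"twist":0,"fingers":0},{"tx":0.018,"ty":0,"tz":0.012,"twist":0,"fingers":0},{"tx":0,"ty":0,"tz":0.012,"twist":0,"fingers":0},{"tx":0,"ty":0,"tz":0.01,"twist":0,"fingers":0},{"tx":0,"ty":0,"tz":0.006,"twist":0,"fingers":0},{"tx":0,"ty":0,"tz":0,"twist":0,"fingers":0}]}}

```text
time: 10.7
tool_pos: [540.0, 307.5, 14.6]
tcp_rot: [0.825, 0.565, -0.0, -0.0]
contact_force: [0.1, -1.1, -2.8]
opening: 0.122
```

{"name": "carry_out", "arguments": {"moves": [{"tx":0,"ty":0,"tz":0.0015,"twist":0,"fingers":0},{"tx":0,"ty":0,"tz":0.0015,"twist":0,"fingers":0},{"tx":0,"ty":0,"tz":0,"twist":0,"fingers":0},{"tx":0,"ty":0,"tz":0,"twist":0,"fingers":0.2},{"tx":0,"ty":0,"tz":0,"twist":0,"fingers":0.35},{"tx":0,"ty":0,"tz":0,"twist":0,"fingers":0.35},{"tx":0,"ty":0,"tz":0,"twist":0,"fingers":0.35},{"tx":0.01,"ty":0,"tz":-0.006,"twist":0,"fingers":0.35},{"tx":0.01,"ty":0,"tz":-0.006,"twist":0,"fingers":0.35},{"tx":0,"ty":0,"tz":0,"twist":0,"fingers":0.35}]}}

```text
time: 11.95
tool_pos: [548.8, 328.2, 25.4]
tcp_rot: [0.825, 0.566, 0.001, 0.0]
contact_force: [-0.3, -0.4, 0.2]
opening: 0.346
```

Run:
```python
from h import *
s=r.read_state();print(s["time"],s["tool_pos"],s["opening"])
c,p,d=grab("scene"); P=cloud(c,d)
m=(d>0)&(P[:,:,2]>12)&(P[:,:,2]<68)&(np.linalg.norm(P[:,:,:2]-[515,240],axis=2)<75)
q=P[m];print(len(q),q.mean(0),q.min(0),q.max(0))
c,p,d=grab("wrist","w3.png");P=cloud(c,d)
# tip of shank seen in wrist cam?
print(proj(c,[[541,308,36],[547.5,325,36],[550,331,36]]).round())
cv2.imwrite("pics/w3.png",p[180:340,170:390,::-1].repeat(3,0).repeat(3,1))
```

```text
11.95 [548.7859217  328.18513849  25.35800658] 0.34572480657580923
238 [522.58492644 239.52377581  46.20963761] [479.02431584 201.94058247  12.08939527] [550.43248287 310.64705914  65.83193807]
[[281. 298.]
 [281. 270.]
 [281. 260.]]
```

View pics/w3.png

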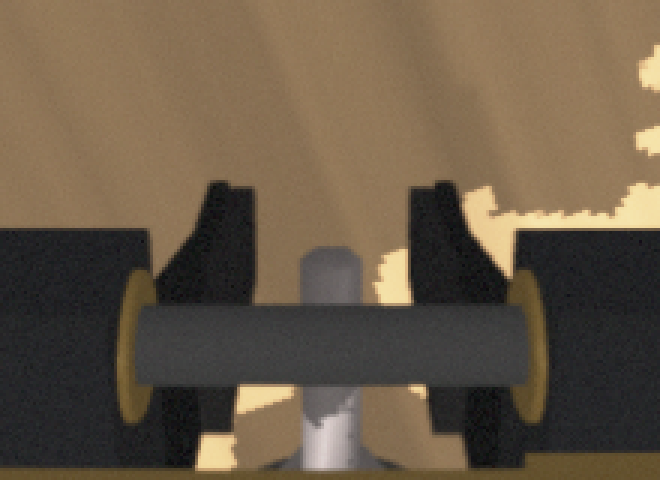

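{"name": "carry_out", "arguments": {"moves": [{"tx":0,"ty":0,"tz":0,"twist":0,"fingers":0},{"tx":0,"ty":0,"tz":0,"twist":0,"fingers":0},{"tx":0,"ty":0,"tz":0,"twist":0,"fingers":0},{"tx":0,"ty":0,"tz":0,"twist":0,"fingers":0},{"tx":0,"ty":0,"tz":0,"twist":0,"fingers":0},{"tx":-0.0027,"ty":0,"tz":-0.009,"twist":0,"fingers":0},{"tx":-0.0034,"ty":0,"tz":-0.0088,"twist":0,"fingers":0},{"tx":-0.0041,"ty":0,"tz":-0.0085,"twist":0,"fingers":0},{"tx":-0.0048,"ty":0,"tz":-0.0082,"twist":0,"fingers":0},{"tx":0,"ty":0,"tz":0,"twist":0,"fingers":0}]}}

```text
time: 13.3
tool_pos: [542.8, 312.7, 59.8]
tcp_rot: [0.825, 0.565, 0.001, 0.0]
contact_force: [-0.1, 1.0, -1.6]
opening: 0.109
```

```bash
cat > tilt2.py <<'E'
from h import *
from scipy.optimize import minimize
def tilt(off_u,off_z,tg,az=68.9):
    """off: patch centre relative to TCP along tool x (mm) and up (mm); tg: its distance from the teeth"""
    s=r.read_state(); a0=np.radians(az); h=np.array([np.cos(a0),np.sin(a0),0]); L=np.array([-h[1],h[0],0])
    g=np.array(s["tool_pos"])+off_u*h+[0,0,off_z]; Q=[]
    for v in("scene","top"):
        c,p,d=grab(v); P=cloud(c,d).reshape(-1,3); Q.append(P[(d.ravel()>0)&(P[:,2]>8)])
    Q=np.vstack(Q)-g; u,w,z=Q@h,Q@L,Q[:,2]
    k=(np.hypot(u,z)<tg+35)&(abs(w)<36)&((u<-25)|(z<-off_z-8))&(u<60)&(z<36); u,w,z=u[k],w[k],z[k]
    E=[]
    for deg in range(-10,101,2):
        th=np.radians(deg); t=u*np.cos(th)+z*np.sin(th)+tg; n=-u*np.sin(th)+z*np.cos(th); rad=np.hypot(n,w)
        cup=np.hypot(np.maximum(np.maximum(-t,t-50),0),rad-30); cap=np.hypot(t-50,np.maximum(rad-30,0))
        inner=np.hypot(np.maximum(np.maximum(-t,t-50),0),np.maximum(rad-28,0))+2
        nut=np.hypot(np.maximum(np.maximum(50-t,t-66),0),rad-14); sh=np.hypot(np.maximum(66-t,0),rad-6)
        E.append((np.minimum(np.min([cup,cap,inner,nut,sh],0),12).mean(),deg))
    e,deg=min(E); th=np.radians(deg)
    print("tilt",deg,"err %.1f n %d lowest edge z %.1f"%(e,len(u),g[2]-tg*np.sin(th)-30*np.cos(th)),"TCP",np.round(s["tool_pos"],1),"t %.2f F %s open %.3f"%(s["time"],np.round(s["contact_force"],1),s["opening"]))
if __name__=="__main__":
    import sys; tilt(*map(float,sys.argv[1:4]))
E
python3 tilt2.py -6 5 116.3
```

```text
tilt 16 err 1.7 n 689 lowest edge z 3.9 TCP [542.8 312.7  59.8] t 13.30 F [-0.1  1.  -1.6] open 0.109
```

It pivots now: tilt 16° with the edge on the bench. I'll continue the arc.

{"name": "carry_out", "arguments": {"moves": [{"tx":-0.0053,"ty":0,"tz":-0.0077,"twist":0,"fingers":0},{"tx":-0.006,"ty":0,"tz":-0.0073,"twist":0,"fingers":0},{"tx":-0.0065,"ty":0,"tz":-0.0068,"twist":0,"fingers":0},{"tx":-0.007,"ty":0,"tz":-0.0063,"twist":0,"fingers":0},{"tx":-0.0075,"ty":0,"tz":-0.0057,"twist":0,"fingers":0},{"tx":-0.008,"ty":0,"tz":-0.0051,"twist":0,"fingers":0},{"tx":-0.0083,"ty":0,"tz":-0.0045,"twist":0,"fingers":0},{"tx":-0.0086,"ty":0,"tz":-0.0038,"twist":0,"fingers":0},{"tx":0,"ty":0,"tz":0,"twist":0,"fingers":0},{"tx":0,"ty":0,"tz":0,"twist":0,"fingers":0}]}}

```text
time: 14.65
tool_pos: [521.6, 259.4, 105.7]
tcp_rot: [0.825, 0.565, 0.0, -0.0]
contact_force: [0.3, 0.3, -1.7]
opening: 0.112
```

```bash
python3 tilt2.py -6 5 116.3
```

```text
tilt 54 err 1.8 n 653 lowest edge z -1.0 TCP [521.6 259.4 105.7] t 14.65 F [ 0.3  0.3 -1.7] open 0.112
```

{"name": "carry_out", "arguments": {"moves": [{"tx":-0.0089,"ty":0,"tz":-0.0031,"twist":0,"fingers":0},{"tx":-0.0091,"ty":0,"tz":-0.0024,"twist":0,"fingers":0},{"tx":-0.0093,"ty":0,"tz":-0.0017,"twist":0,"fingers":0},{"tx":-0.0094,"ty":0,"tz":-0.001,"twist":0,"fingers":0},{"tx":-0.0094,"ty":0,"tz":-0.0002,"twist":0,"fingers":0},{"tx":-0.0094,"ty":0,"tz":0.0005,"twist":0,"fingers":0},{"tx":-0.0094,"ty":0,"tz":0.0013,"twist":0,"fingers":0},{"tx":-0.0092,"ty":0,"tz":0.002,"twist":0,"fingers":0},{"tx":0,"ty":0,"tz":0,"twist":0,"fingers":0},{"tx":0,"ty":0,"tz":0,"twist":0,"fingers":0}]}}

```text
time: 16.0
tool_pos: [495.7, 190.5, 111.2]
tcp_rot: [0.825, 0.565, 0.001, 0.0]
contact_force: [-0.8, 0.8, 3.0]
opening: 0.117
```

```bash
python3 tilt2.py -6 5 116.3
```

```text
tilt 64 err 1.7 n 456 lowest edge z -1.4 TCP [495.7 190.5 111.2] t 16.00 F [-0.8  0.8  3. ] open 0.117
```

{"name": "carry_out", "arguments": {"moves": [{"tx":-0.005,"ty":0,"tz":0.001,"twist":0,"fingers":0},{"tx":-0.005,"ty":0,"tz":0.0005,"twist":0,"fingers":0},{"tx":-0.005,"ty":0,"tz":0,"twist":0,"fingers":0},{"tx":-0.005,"ty":0,"tz":0,"twist":0,"fingers":0},{"tx":-0.005,"ty":0,"tz":0,"twist":0,"fingers":0},{"tx":-0.005,"ty":0,"tz":0,"twist":0,"fingers":0},{"tx":0,"ty":0,"tz":0,"twist":0,"fingers":0},{"tx":0,"ty":0,"tz":0,"twist":0,"fingers":0},{"tx":0,"ty":0,"tz":0,"twist":0,"fingers":0},{"tx":0,"ty":0,"tz":0,"twist":0,"fingers":0}]}}

```text
time: 17.35
tool_pos: [486.7, 162.6, 112.0]
tcp_rot: [0.825, 0.566, 0.003, 0.001]
contact_force: [-0.7, -0.0, 16.3]
opening: 0.116
```

```bash
python3 tilt2.py -6 5 116.3
python3 - <<'E'
from h import *
c,p,d=grab("scene"); s=r.read_state()
uv=proj(c,np.array(s["tool_pos"])-[0,0,55])[0].astype(int)
a=p[uv[1]-30:uv[1]+30,uv[0]-40:uv[0]+40,::-1]
cv2.imwrite("pics/lift3.png",cv2.resize(a,(560,420),interpolation=cv2.INTER_CUBIC))
E
```

```text
tilt 78 err 4.9 n 396 lowest edge z -3.0 TCP [486.7 162.6 112. ] t 17.35 F [-0.7 -0.  16.3] open 0.116
```

View pics/lift3.png

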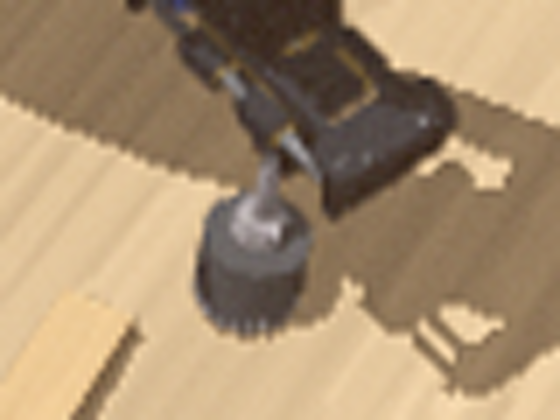

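The saw is nearly upright on its teeth. I'll ease off the press and let go.

{"name": "carry_out", "arguments": {"moves": [{"tx":0,"ty":0,"tz":-0.001,"twist":0,"fingers":0},{"tx":0,"ty":0,"tz":-0.001,"twist":0,"fingers":0},{"tx":0,"ty":0,"tz":0,"twist":0,"fingers":0.16},{"tx":0,"ty":0,"tz":0,"twist":0,"fingers":0.2},{"tx":0,"ty":0,"tz":0,"twist":0,"fingers":0.35},{"tx":0,"ty":0,"tz":0,"twist":0,"fingers":0.5},{"tx":0,"ty":0,"tz":0,"twist":0,"fingers":0.5},{"tx":0,"ty":0,"tz":-0.02,"twist":0,"fingers":0.5},{"tx":0,"ty":0,"tz":-0.03,"twist":0,"fingers":0.5},{"tx":0,"ty":0,"tz":-0.03,"twist":0,"fingers":0.5}]}}

```text
time: 18.75
tool_pos: [483.7, 162.3, 191.5]
tcp_rot: [0.825, 0.565, -0.0, -0.0]
contact_force: [-0.5, -0.0, 0.6]
opening: 0.503
```

```bash
cat > stand.py <<'E'
from h import *
for v in("top","scene"):
    c,p,d=grab(v); P=cloud(c,d).reshape(-1,3); P=P[d.ravel()>0]
    q=P[(np.linalg.norm(P[:,:2]-[475,140],axis=1)<80)]
    for lo,hi in((44,54),(60,68),(72,112),(112,125)):
        k=q[(q[:,2]>lo)&(q[:,2]<hi)]
        if len(k): print(v,lo,hi,len(k),k.mean(0).round(1),k.min(0).round(),k.max(0).round())
E
python3 stand.py
```

```text
scene 44 54 106 [478.2 133.   49.2] [445. 105.  44.] [505. 166.  54.]
scene 60 68 24 [475.9 134.6  63.6] [460. 124.  60.] [487. 148.  67.]
scene 72 112 17 [477.8 133.2  93.9] [472. 130.  76.] [481. 136. 111.]
scene 112 125 9 [476.9 135.4 119. ] [472. 132. 114.] [481. 141. 122.]
```

The saw stands upright at about (476.5, 135) with its top at 119 mm, and it has been let go. Next is the carousel.

Run:
```python
from h import *
c=cam("top"); print(pt(c,(374.7,197.9),z=146),pt(c,(375.8,195),z=192))
go(525,-265,330,-21)
```

```text
[ 553.67522531 -202.23300741  146.        ] [ 558.3297094  -195.75049987  192.        ]
t=18.85 tool shift m [-0.3846  0.1911 -0.1355]  jaw at -21.1 q6 0.54 twist -0.1 (or +179.9)
```

{"name": "carry_out", "arguments": {"moves": [{"tx":0,"ty":0,"tz":-0.06,"twist":0,"fingers":0.8},{"tx":0,"ty":0,"tz":-0.06,"twist":0,"fingers":0.8},{"tx":-0.0481,"ty":0.0239,"tz":-0.018,"twist":0,"fingers":0.8},{"tx":-0.0481,"ty":0.0239,"tz":0,"twist":0,"fingers":0.8},{"tx":-0.0481,"ty":0.0239,"tz":0,"twist":0,"fingers":0.8},{"tx":-0.0481,"ty":0.0239,"tz":0,"twist":0,"fingers":0.8},{"tx":-0.0481,"ty":0.0239,"tz":0,"twist":0,"fingers":0.8},{"tx":-0.0481,"ty":0.0239,"tz":0,"twist":0,"fingers":0.8},{"tx":-0.0481,"ty":0.0239,"tz":0,"twist":0,"fingers":0.8},{"tx":-0.0481,"ty":0.0239,"tz":0,"twist":0,"fingers":0.8}]}}

```text
time: 20.1
tool_pos: [523.3, -267.3, 327.5]
tcp_rot: [0.825, 0.565, -0.0, -0.001]
contact_force: [0.6, 0.6, -1.2]
opening: 0.8
```

{"name": "carry_out", "arguments": {"moves": [{"tx":0,"ty":0,"tz":0,"twist":0,"fingers":0.8},{"tx":0,"ty":0,"tz":0,"twist":0,"fingers":0.8},{"tx":0,"ty":0,"tz":0,"twist":0,"fingers":0.8},{"tx":0,"ty":0,"tz":0,"twist":0,"fingers":0.8},{"tx":0,"ty":0,"tz":0,"twist":0,"fingers":0.8},{"tx":0,"ty":0,"tz":0,"twist":0,"fingers":0.8},{"tx":0,"ty":0,"tz":0,"twist":0,"fingers":0.8},{"tx":0,"ty":0,"tz":0,"twist":0,"fingers":0.8},{"tx":0,"ty":0,"tz":0,"twist":0,"fingers":0.8},{"tx":0,"ty":0,"tz":0,"twist":0,"fingers":0.8}]}}

```text
time: 21.35
tool_pos: [523.5, -265.6, 328.8]
tcp_rot: [0.825, 0.565, 0.0, -0.0]
contact_force: [-1.0, 0.7, 0.4]
opening: 0.805
```

Run:
```python
from h import *
s=r.read_state();print(s["time"],s["tool_pos"],s["q"])
c,p,d=grab("wrist","drum1.png");P=cloud(c,d);np.savez("drum1.npz",P=P,d=d,K=c[0],D=c[1],T=c[2])
for t in("opening","empty_bin","knob_grip"): print(t,[(np.round(a["pixel"]).tolist(),round(a["conf"],2)) for a in optics.search_frame("wrist",t)])
m=(P[:,:,2]>180)&(P[:,:,2]<200)&(np.linalg.norm(P[:,:,:2]-[556,-200],axis=2)<60)
q=P[m][:,:2]; print(len(q),q.mean(0),np.median(P[m][:,2])); u,sv,vt=np.linalg.svd(q-q.mean(0),full_matrices=False);print(np.degrees(np.arctan2(vt[0][1],vt[0][0]))%180, np.ptp(q@vt[0]),np.ptp(q@vt[1]))
```

```text
21.35 [ 523.47320801 -265.57781931  328.80595314] [-6.03819372e-01  8.21612849e-02  1.48396851e+00  1.94864059e-05
  1.57551100e+00 -2.34673300e-01]
opening [([290.0, 118.0], 0.81)]
empty_bin [([251.0, 143.0], 0.72)]
knob_grip []
948 [ 560.69228624 -204.59794284] 191.59247089256996
76.9804876933739 65.26944513140307 14.122723830920222
```

View pics/drum1.png

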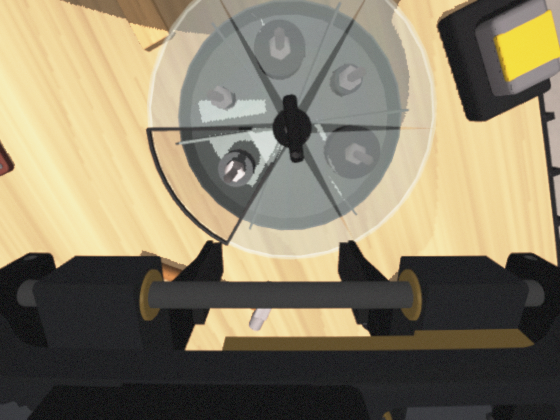

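Drum view: the knob is at (292,127). Saws show at (279,45), (347,78), (355,150), (237,168) and (222,97), so the empty bin is straight below the knob, near (300,190). The opening's outer corners are at (150,129) and (227,242).

Run:
```python
from h import *
f=np.load("drum1.npz");c=(f["K"],f["D"],f["T"]);P=f["P"]
ax=np.array([560.7,-204.6])
for uv in((150,129),(227,242),(200,129),(250,200),(365,3),(428,128),(220,1)):
    w=pt(c,uv,z=146)[:2]-ax; print(uv,w.round(1),"r %.1f ang %.1f"%(np.hypot(*w),np.degrees(np.arctan2(w[1],w[0]))%360))
# dark pixel edges: profile on circles about the axis at z=146
img=cv2.imread("pics/drum1.png",0).astype(float)
for rr in(80,95,110,125,140,150,155,163,166,170):
    a=np.arange(130,280,0.5); X=np.c_[ax[0]+rr*np.cos(np.radians(a)),ax[1]+rr*np.sin(np.radians(a)),np.full(len(a),146)]
    uv=proj(c,X).astype(np.float32); v=cv2.remap(img,uv[:,0],uv[:,1],cv2.INTER_LINEAR)[:,0]
    bl=v-cv2.blur(v.reshape(-1,1),(1,21))[:,0]; i=np.argsort(bl)[:40]
    print(rr,sorted(set(a[i[:12]].tolist())))
# axis check: cover rim points / depth at cover
m=(P[:,:,2]>135)&(P[:,:,2]<155); print(m.sum()); q=P[m][:,:2]
if len(q)>50: print(cv2.minEnclosingCircle(q.astype(np.float32)))
m=(P[:,:,2]>155)&(P[:,:,2]<185)&(np.linalg.norm(P[:,:,:2]-ax,axis=2)<60);q=P[m];print(len(q),q[:,:2].mean(0) if len(q) else 0)
```

```text
(150, 129) [-150.3   56.2] r 160.5 ang 159.5
(227, 242) [-125.4 -102.1] r 161.7 ang 219.2
(200, 129) [-97.2  35.3] r 103.5 ang 160.0
(250, 200) [-76.8 -61.9] r 98.6 ang 218.8
(365, 3) [113.   88.1] r 143.3 ang 37.9
(428, 128) [144.1 -56.5] r 154.7 ang 338.6
(220, 1) [-24.  142.9] r 145.0 ang 99.5
80 [186.5, 192.5, 193.0, 193.5, 194.0, 194.5, 195.0, 195.5, 204.5, 205.0, 205.5, 206.0]
95 [158.5, 159.0, 159.5, 160.0, 160.5, 218.5, 219.0, 219.5, 220.0, 278.0, 278.5, 279.0]
110 [159.0, 159.5, 160.0, 160.5, 218.0, 218.5, 219.0, 219.5, 278.0, 278.5, 279.0, 279.5]
125 [159.0, 159.5, 160.0, 160.5, 161.5, 162.0, 218.0, 218.5, 219.0, 219.5, 220.0, 226.0]
140 [158.5, 159.0, 159.5, 160.0, 160.5, 218.0, 218.5, 219.0, 219.5, 220.0, 235.0, 278.5]
150 [130.0, 158.5, 159.0, 159.5, 160.0, 160.5, 218.5, 219.0, 219.5, 220.0, 238.0, 238.5]
155 [159.0, 159.5, 160.0, 218.5, 219.0, 219.5, 220.0, 272.0, 272.5, 273.0, 273.5, 274.0]
163 [159.5, 160.0, 160.5, 161.0, 218.0, 218.5, 219.0, 271.5, 272.0, 272.5, 273.0, 273.5]
166 [216.0, 216.5, 217.0, 217.5, 271.0, 271.5, 272.0, 272.5, 273.0, 273.5, 274.0, 274.5]
170 [130.0, 130.5, 215.0, 215.5, 216.0, 216.5, 217.0, 217.5, 270.5, 271.0, 271.5, 272.0]
50838
((559.4439086914062, -205.6878204345703), 164.04876708984375)
316 [ 559.85521452 -204.82698594]
```

Run:
```python
from h import *
P=np.load("drum1.npz")["P"]; ax=np.array([560.3,-205]); w=P[:,:,:2]-ax; a=np.radians(77)
al=w@[np.cos(a),np.sin(a)]; pe=w@[-np.sin(a),np.cos(a)]
m=(abs(pe)>10)&(abs(pe)<30)&(abs(al)<30)&(P[:,:,2]>100); z=P[m][:,2]; print(np.histogram(z,bins=[100,140,144,148,152,156,160,164,168,172,180,195]))
m2=m&(P[:,:,2]>150);print(np.abs(pe[m2]).max() if m2.any() else 0)
go(560.3,-205,240,-13); go(560.3,-205,167,-13)
```

```text
(array([  6,  11, 960, 346,   1,   0,   0, 191,   1,   0,   0]), array([100, 140, 144, 148, 152, 156, 160, 164, 168, 172, 180, 195]))
22.02107423969863
t=21.55 tool shift m [0.0698 0.0125 0.0888]  jaw at -21.2 q6 -0.23 twist -8.2 (or +171.8)
t=21.55 tool shift m [0.0698 0.0125 0.1618]  jaw at -21.2 q6 -0.23 twist -8.2 (or +171.8)
```

{"name": "carry_out", "arguments": {"moves": [{"tx":0.035,"ty":0.0062,"tz":0,"twist":0,"fingers":0.6},{"tx":0.0348,"ty":0.0063,"tz":0,"twist":0,"fingers":0.6},{"tx":0,"ty":0,"tz":0.02,"twist":-8.2,"fingers":0.6},{"tx":0,"ty":0,"tz":0.04,"twist":0,"fingers":0.6},{"tx":0,"ty":0,"tz":0.04,"twist":0,"fingers":0.6},{"tx":0,"ty":0,"tz":0.03,"twist":0,"fingers":0.6},{"tx":0,"ty":0,"tz":0.015,"twist":0,"fingers":0.6},{"tx":0,"ty":0,"tz":0.0148,"twist":0,"fingers":0.6},{"tx":0,"ty":0,"tz":0,"twist":0,"fingers":0.6},{"tx":0,"ty":0,"tz":0,"twist":0,"fingers":0.6}]}}

```text
time: 22.8
tool_pos: [561.0, -205.3, 170.3]
tcp_rot: [0.782, 0.623, 0.0, 0.001]
contact_force: [0.3, -0.2, -0.5]
opening: 0.602
```

{"name": "carry_out", "arguments": {"moves": [{"tx":0,"ty":0,"tz":0,"twist":0,"fingers":0},{"tx":0,"ty":0,"tz":0,"twist":0,"fingers":0},{"tx":0,"ty":0,"tz":0,"twist":0,"fingers":0},{"tx":0,"ty":0,"tz":0,"twist":0,"fingers":0},{"tx":0,"ty":0,"tz":0,"twist":0,"fingers":0},{"tx":0,"ty":0,"tz":0,"twist":0,"fingers":0},{"tx":0,"ty":0,"tz":0,"twist":4,"fingers":0},{"tx":0,"ty":0,"tz":0,"twist":6,"fingers":0},{"tx":0,"ty":0,"tz":0,"twist":6,"fingers":0},{"tx":0,"ty":0,"tz":0,"twist":6,"fingers":0}]}}

```text
time: 24.05
tool_pos: [560.8, -205.2, 169.1]
tcp_rot: [0.888, 0.461, 0.0, 0.001]
contact_force: [2.3, -1.2, -1.0]
opening: 0.16
```

{"name": "carry_out", "arguments": {"moves": [{"tx":0,"ty":0,"tz":0,"twist":6,"fingers":0},{"tx":0,"ty":0,"tz":0,"twist":6,"fingers":0},{"tx":0,"ty":0,"tz":0,"twist":6,"fingers":0},{"tx":0,"ty":0,"tz":0,"twist":6,"fingers":0},{"tx":0,"ty":0,"tz":0,"twist":6,"fingers":0},{"tx":0,"ty":0,"tz":0,"twist":6,"fingers":0},{"tx":0,"ty":0,"tz":0,"twist":6,"fingers":0},{"tx":0,"ty":0,"tz":0,"twist":3.8,"fingers":0},{"tx":0,"ty":0,"tz":0,"twist":0,"fingers":0},{"tx":0,"ty":0,"tz":0,"twist":0,"fingers":0}]}}

```text
time: 25.3
tool_pos: [561.1, -205.7, 169.1]
tcp_rot: [0.997, 0.081, 0.001, 0.001]
contact_force: [4.6, -2.9, -3.4]
opening: 0.157
```

{"name": "carry_out", "arguments": {"moves": [{"tx":0,"ty":0,"tz":0,"twist":0,"fingers":0.3},{"tx":0,"ty":0,"tz":0,"twist":0,"fingers":0.5},{"tx":0,"ty":0,"tz":0,"twist":0,"fingers":0.5},{"tx":0,"ty":0,"tz":0,"twist":0,"fingers":0.5},{"tx":0,"ty":0,"tz":-0.03,"twist":0,"fingers":0.5},{"tx":0,"ty":0,"tz":-0.06,"twist":0,"fingers":0.5},{"tx":-0.03,"ty":0,"tz":-0.06,"twist":0,"fingers":0.5},{"tx":-0.05,"ty":0,"tz":0,"twist":0,"fingers":0.5},{"tx":0,"ty":0,"tz":0,"twist":0,"fingers":0.5},{"tx":0,"ty":0,"tz":0,"twist":0,"fingers":0.5}]}}

```text
time: 26.55
tool_pos: [483.6, -217.5, 315.0]
tcp_rot: [0.997, 0.08, 0.0, 0.0]
contact_force: [-0.5, -0.2, 0.4]
opening: 0.499
```

Run:
```python
from h import *
s=r.read_state();print(s["time"],s["tool_pos"],s["q"]); go(1,1,1)
c,p,d=grab("wrist","drum2.png");P=cloud(c,d);np.savez("drum2.npz",P=P,d=d,K=c[0],D=c[1],T=c[2])
m=(P[:,:,2]>180)&(P[:,:,2]<200)&(np.linalg.norm(P[:,:,:2]-[560,-205],axis=2)<45)
q=P[m][:,:2]; print(len(q),q.mean(0),np.median(P[m][:,2])); u,sv,vt=np.linalg.svd(q-q.mean(0),full_matrices=False);print(np.degrees(np.arctan2(vt[0][1],vt[0][0]))%180, np.ptp(q@vt[0]),np.ptp(q@vt[1]))
```

```text
26.55 [ 483.58991282 -217.5021089   315.01189244] [-5.71673177e-01 -5.40797914e-02  1.64685544e+00  3.58635663e-04
  1.54821217e+00  8.38037206e-01]
t=26.55 tool shift m [-0.4415 -0.2931  0.3137]  jaw at -80.8 q6 0.84
1058 [ 561.39048883 -205.44301739] 191.69044925995016
9.452740546100927 65.01873591956206 13.45148868917488
```

View pics/drum2.png

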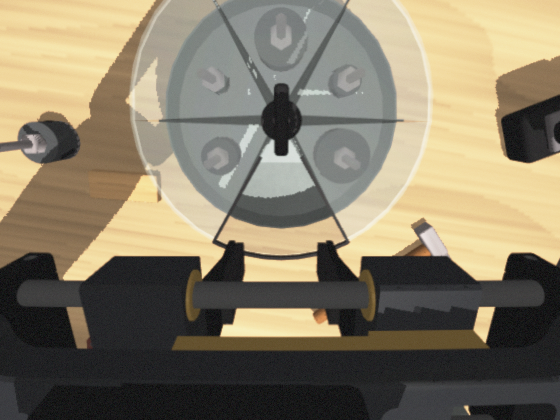

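The empty bin now shows under the opening between the corners at (215,240) and (345,240), with the walls in line with the ribs. The saw stands at (50,140). I'll check the alignment and the saw's position.

Run:
```python
from h import *
f=np.load("drum2.npz");c=(f["K"],f["D"],f["T"]);P=f["P"]
img=cv2.imread("pics/drum2.png",0).astype(float)
ax=np.array([561.,-205.3])
def lines(zz,rs):
  for rr in rs:
    o=[]
    for base in range(6):
        a0=39.2+60*base; a=np.arange(a0-7,a0+7,0.1); X=np.c_[ax[0]+rr*np.cos(np.radians(a)),ax[1]+rr*np.sin(np.radians(a)),np.full(len(a),zz)]
        uv=proj(c,X).astype(np.float32)
        if uv.min()<2 or uv[:,1].max()>245 : o.append(None); continue
        v=cv2.GaussianBlur(cv2.remap(img,uv[:,0],uv[:,1],cv2.INTER_LINEAR),(1,9),0)[:,0]; w=np.clip(np.percentile(v,60)-v-8,0,None); o.append((round(float(a[v.argmin()]-60*base),1),round(float((a*w).sum()/max(w.sum(),1e-9)-60*base),1)))
    print(zz,rr,o)
lines(146,(70,90,110,130,150))
q=P[(np.linalg.norm(P[:,:,:2]-[476,135],axis=2)<45)&(f["d"]>0)]
for lo,hi in((40,54),(60,68),(72,112),(112,125)):
    k=q[(q[:,2]>lo)&(q[:,2]<hi)]
    if len(k): print(lo,hi,len(k),k.mean(0).round(1),k.min(0).round(),k.max(0).round())
k=P[(abs(P[:,:,2]-16)<6)&(np.linalg.norm(P[:,:,:2]-[461.5,-221],axis=2)<60)];print("floor",len(k),k.mean(0) if len(k) else 0)
```

```text
146 70 [(40.7, 39.9), (39.1, 39.6), (39.1, 38.7), (39.1, 39.6), (38.8, 38.5), (37.5, 38.7)]
146 90 [(38.5, 39.2), (40.1, 39.5), (39.0, 39.0), (39.0, 36.7), (38.8, 38.7), (38.5, 38.8)]
146 110 [(38.8, 39.1), (39.1, 39.4), (39.5, 42.1), (32.6, 35.9), (38.5, 38.6), (38.3, 38.7)]
146 130 [None, (39.5, 41.1), (39.3, 39.3), (38.9, 38.4), (39.0, 39.0), None]
146 150 [None, (39.3, 39.3), (39.2, 39.3), (39.0, 37.9), (41.3, -240.0), None]
40 54 1094 [477.9 128.4  49.2] [446. 105.  40.] [506. 166.  54.]
60 68 243 [476.1 131.8  65.5] [461. 121.  60.] [488. 147.  68.]
72 112 232 [476.  131.7  93.7] [470. 129.  72.] [481. 138. 112.]
112 125 30 [475.8 131.3 114.9] [470. 129. 112.] [481. 134. 118.]
floor 3345 [ 455.37944506 -222.52052993   16.23554957]
```

Run:
```python
from h import *
go(476,135,240); go(476,135,83)
```

```text
t=26.60 tool shift m [ 0.0489 -0.349   0.0749]  jaw at -80.7 q6 0.84
t=26.60 tool shift m [ 0.0489 -0.349   0.2319]  jaw at -80.7 q6 0.84
```

{"name": "carry_out", "arguments": {"moves": [{"tx":0.007,"ty":-0.0499,"tz":0,"twist":0,"fingers":0.5},{"tx":0.007,"ty":-0.0499,"tz":0,"twist":0,"fingers":0.5},{"tx":0.007,"ty":-0.0499,"tz":0,"twist":0,"fingers":0.5},{"tx":0.007,"ty":-0.0499,"tz":0,"twist":0,"fingers":0.5},{"tx":0.007,"ty":-0.0499,"tz":0,"twist":0,"fingers":0.5},{"tx":0.007,"ty":-0.0499,"tz":0.025,"twist":0,"fingers":0.5},{"tx":0.0069,"ty":-0.0496,"tz":0.05,"twist":0,"fingers":0.5},{"tx":0,"ty":0,"tz":0,"twist":0,"fingers":0.5},{"tx":0,"ty":0,"tz":0,"twist":0,"fingers":0.5},{"tx":0,"ty":0,"tz":0,"twist":0,"fingers":0.5}]}}

```text
time: 27.85
tool_pos: [476.9, 128.3, 247.1]
tcp_rot: [0.997, 0.08, 0.001, 0.0]
contact_force: [-0.1, 0.2, -0.1]
opening: 0.501
```

Run:
```python
from h import *
c,p,d=grab("wrist","saw_above.png");P=cloud(c,d);s=r.read_state();print(s["time"],s["tool_pos"])
q=P[(np.linalg.norm(P[:,:,:2]-[476,135],axis=2)<60)&(d>0)]
for lo,hi in((40,54),(60,68),(72,112),(112,125)):
    k=q[(q[:,2]>lo)&(q[:,2]<hi)]
    if len(k): print(lo,hi,len(k),k.mean(0).round(1),k.min(0).round(1),k.max(0).round(1))
m=(P[:,:,2]>100)&(P[:,:,2]<125)&(np.linalg.norm(P[:,:,:2]-[476,135],axis=2)<25);v,u=np.nonzero(m);print(u.min(),u.max(),v.min(),v.max()) if m.any() else 0
go(476,135,83)
```

```text
27.9 [476.82309537 128.20829769 247.14011209]
40 54 1341 [478.7 136.   50. ] [445.4 105.7  40.1] [505.2 165.6  53.4]
60 68 250 [478.7 136.1  66.1] [463.5 121.6  60.7] [488.8 149.9  68. ]
72 112 95 [479.1 135.7  94.1] [474.5 129.7  73.6] [481.  141.8 112. ]
112 125 119 [475.7 135.8 119.4] [469.2 129.7 112.4] [481.  141.8 122. ]
267 279 191 206
t=27.90 tool shift m [-1.000e-04 -6.900e-03  1.641e-01]  jaw at -80.8 q6 1.51
```

{"name": "carry_out", "arguments": {"moves": [{"tx":-0.0002,"ty":-0.0077,"tz":0,"twist":0,"fingers":0.5},{"tx":0,"ty":0,"tz":0.03,"twist":0,"fingers":0.5},{"tx":0,"ty":0,"tz":0.04,"twist":0,"fingers":0.5},{"tx":0,"ty":0,"tz":0.04,"twist":0,"fingers":0.5},{"tx":0,"ty":0,"tz":0.03,"twist":0,"fingers":0.5},{"tx":0,"ty":0,"tz":0.024,"twist":0,"fingers":0.5},{"tx":0,"ty":0,"tz":0,"twist":0,"fingers":0.5},{"tx":0,"ty":0,"tz":0,"twist":0,"fingers":0.35},{"tx":0,"ty":0,"tz":0,"twist":0,"fingers":0},{"tx":0,"ty":0,"tz":0,"twist":0,"fingers":0}]}}

```text
time: 29.15
tool_pos: [475.0, 136.6, 82.9]
tcp_rot: [0.997, 0.081, 0.001, -0.0]
contact_force: [-0.1, 0.3, 0.1]
opening: 0.245
```

{"name": "carry_out", "arguments": {"moves": [{"tx":0,"ty":0,"tz":0,"twist":0,"fingers":0},{"tx":0,"ty":0,"tz":0,"twist":0,"fingers":0},{"tx":0,"ty":0,"tz":0,"twist":0,"fingers":0},{"tx":0,"ty":0,"tz":0,"twist":0,"fingers":0},{"tx":0,"ty":0,"tz":-0.02,"twist":0,"fingers":0},{"tx":0,"ty":0,"tz":-0.03,"twist":0,"fingers":0},{"tx":0,"ty":0,"tz":-0.04,"twist":0,"fingers":0},{"tx":0,"ty":0,"tz":-0.04,"twist":0,"fingers":0},{"tx":0,"ty":0,"tz":-0.04,"twist":0,"fingers":0},{"tx":0,"ty":0,"tz":-0.04,"twist":0,"fingers":0}]}}

```text
time: 30.4
tool_pos: [473.4, 136.6, 291.8]
tcp_rot: [0.997, 0.081, -0.001, -0.0]
contact_force: [-1.0, 0.3, -2.7]
opening: 0.116
```

Run:
```python
from h import *
s=r.read_state(); g=np.array(s["tool_pos"]); print(s["time"],g,s["opening"],s["contact_force"])
for v in("scene","top"):
    c,p,d=grab(v);P=cloud(c,d);q=P[(np.linalg.norm(P[:,:,:2]-g[:2],axis=2)<45)&(P[:,:,2]<g[2]-20)&(P[:,:,2]>g[2]-95)]
    if len(q): print(v,len(q),q.min(0),q.max(0),((q.min(0)+q.max(0))/2-g).round(1))
a=np.radians(189.2); print(561+100*np.cos(a),-205.3+100*np.sin(a)); go(561+100*np.cos(a),-205.3+100*np.sin(a),g[2],-80.8)
```

```text
30.4 [473.36776687 136.64238915 291.83121089] 0.11553492584659959 [-1.04326388  0.31354321 -2.67680131]
scene 264 [451.27637072 106.12160695 207.42995599] [505.45390389 167.46418994 271.24969454] [  5.    0.2 -52.5]
462.2863734927012 -221.28811876918346
t=30.50 tool shift m [-0.0715  0.3514  0.0038]  jaw at -80.7 q6 1.53 twist 0.1 (or -179.9)
```

{"name": "carry_out", "arguments": {"moves": [{"tx":-0.0079,"ty":0.039,"tz":0,"twist":0,"fingers":0},{"tx":-0.0079,"ty":0.039,"tz":0,"twist":0,"fingers":0},{"tx":-0.0079,"ty":0.039,"tz":0,"twist":0,"fingers":0},{"tx":-0.0079,"ty":0.039,"tz":0,"twist":0,"fingers":0},{"tx":-0.0079,"ty":0.039,"tz":0,"twist":0,"fingers":0},{"tx":-0.0079,"ty":0.039,"tz":0,"twist":0,"fingers":0},{"tx":-0.0079,"ty":0.039,"tz":0,"twist":0,"fingers":0},{"tx":-0.0079,"ty":0.039,"tz":0,"twist":0,"fingers":0},{"tx":-0.0079,"ty":0.039,"tz":0,"twist":0,"fingers":0},{"tx":0,"ty":0,"tz":0,"twist":0,"fingers":0}]}}

```text
time: 31.75
tool_pos: [459.2, -223.0, 288.9]
tcp_rot: [0.997, 0.079, -0.002, -0.001]
contact_force: [-0.3, 1.4, -2.8]
opening: 0.121
```

{"name": "carry_out", "arguments": {"moves": [{"tx":0,"ty":0,"tz":0.0,"twist":0,"fingers":0},{"tx":0,"ty":0,"tz":0.0,"twist":0,"fingers":0},{"tx":0,"ty":0,"tz":0,"twist":0,"fingers":0},{"tx":0,"ty":0,"tz":0.01,"twist":0,"fingers":0},{"tx":0,"ty":0,"tz":0.015,"twist":0,"fingers":0},{"tx":0,"ty":0,"tz":0.015,"twist":0,"fingers":0},{"tx":0,"ty":0,"tz":0.01,"twist":0,"fingers":0},{"tx":0,"ty":0,"tz":0,"twist":0,"fingers":0},{"tx":0,"ty":0,"tz":0,"twist":0,"fingers":0},{"tx":0,"ty":0,"tz":0,"twist":0,"fingers":0}]}}

```text
time: 33.0
tool_pos: [460.9, -221.6, 242.6]
tcp_rot: [0.997, 0.081, 0.001, 0.0]
contact_force: [0.1, -0.1, -2.6]
opening: 0.122
```

Run:
```python
from h import *
s=r.read_state(); g=np.array(s["tool_pos"]); print(s["time"],g,s["opening"],s["contact_force"])
I=[]
for v in("scene","top"):
    c,p,d=grab(v);P=cloud(c,d);q=P[(np.linalg.norm(P[:,:,:2]-g[:2],axis=2)<45)&(P[:,:,2]<g[2]-25)&(P[:,:,2]>g[2]-90)]
    if len(q): print(v,len(q),q.min(0),q.max(0),((q.min(0)+q.max(0))/2-g).round(1))
    uv=proj(c,[g[0],g[1],160])[0].astype(int); I.append(cv2.resize(p[uv[1]-45:uv[1]+45,uv[0]-45:uv[0]+45,::-1],(400,400),interpolation=cv2.INTER_CUBIC))
cv2.imwrite("pics/ins.png",np.hstack(I)); go(462.3,-221.3,g[2],-80.8); go(462.3,-221.3,101)
```

```text
33.0 [ 460.87382951 -221.62103745  242.55250185] 0.121574610477812 [ 0.138329   -0.10186377 -2.61488759]
scene 282 [ 430.54621313 -250.84616985  157.87476168] [ 491.54231567 -191.9614263   216.71113499] [  0.2   0.2 -55.3]
t=33.10 tool shift m [ 0.0015  0.     -0.0002]  jaw at -80.7 q6 0.81 twist 0.1 (or -179.9)
t=33.10 tool shift m [ 1.400e-03 -1.000e-04  1.414e-01]  jaw at -80.7 q6 0.81
```

View pics/ins.png

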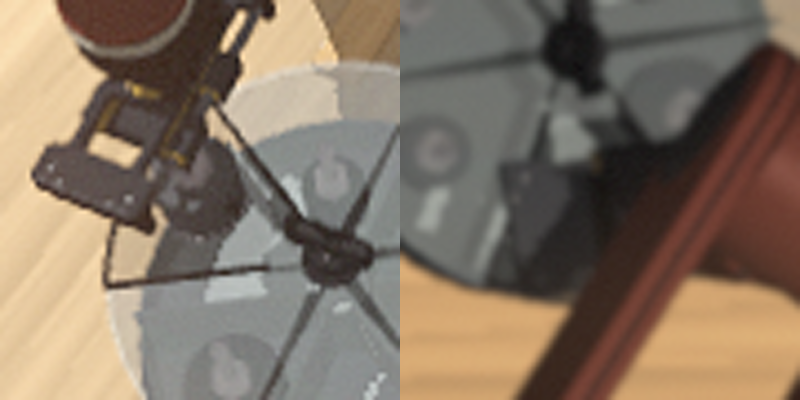

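The saw hangs upright and centred over the opening. I'll lower it slowly.

{"name": "carry_out", "arguments": {"moves": [{"tx":0.001,"ty":0,"tz":0.01,"twist":0,"fingers":0},{"tx":0,"ty":0,"tz":0.015,"twist":0,"fingers":0},{"tx":0,"ty":0,"tz":0.015,"twist":0,"fingers":0},{"tx":0,"ty":0,"tz":0.015,"twist":0,"fingers":0},{"tx":0,"ty":0,"tz":0.015,"twist":0,"fingers":0},{"tx":0,"ty":0,"tz":0.015,"twist":0,"fingers":0},{"tx":0,"ty":0,"tz":0.015,"twist":0,"fingers":0},{"tx":0,"ty":0,"tz":0.015,"twist":0,"fingers":0},{"tx":0,"ty":0,"tz":0.01,"twist":0,"fingers":0},{"tx":0,"ty":0,"tz":0.006,"twist":0,"fingers":0}]}}

```text
time: 34.35
tool_pos: [461.3, -221.0, 110.0]
tcp_rot: [0.997, 0.081, -0.0, -0.0]
contact_force: [-0.4, -0.4, -2.6]
opening: 0.123
```

{"name": "carry_out", "arguments": {"moves": [{"tx":0,"ty":0,"tz":0.003,"twist":0,"fingers":0},{"tx":0,"ty":0,"tz":0.002,"twist":0,"fingers":0},{"tx":0,"ty":0,"tz":0.002,"twist":0,"fingers":0},{"tx":0,"ty":0,"tz":0.001,"twist":0,"fingers":0},{"tx":0,"ty":0,"tz":0.001,"twist":0,"fingers":0},{"tx":0,"ty":0,"tz":0.001,"twist":0,"fingers":0},{"tx":0,"ty":0,"tz":0,"twist":0,"fingers":0},{"tx":0,"ty":0,"tz":0,"twist":0,"fingers":0},{"tx":0,"ty":0,"tz":0,"twist":0,"fingers":0},{"tx":0,"ty":0,"tz":0,"twist":0,"fingers":0}]}}

```text
time: 35.6
tool_pos: [461.5, -221.2, 100.8]
tcp_rot: [0.997, 0.081, 0.0, 0.0]
contact_force: [0.4, -0.5, -2.4]
opening: 0.127
```

{"name": "carry_out", "arguments": {"moves": [{"tx":0,"ty":0,"tz":0.0005,"twist":0,"fingers":0},{"tx":0,"ty":0,"tz":0.0005,"twist":0,"fingers":0},{"tx":0,"ty":0,"tz":0.0005,"twist":0,"fingers":0},{"tx":0,"ty":0,"tz":0.0005,"twist":0,"fingers":0},{"tx":0,"ty":0,"tz":0,"twist":0,"fingers":0},{"tx":0,"ty":0,"tz":0,"twist":0,"fingers":0},{"tx":0,"ty":0,"tz":0,"twist":0,"fingers":0},{"tx":0,"ty":0,"tz":0,"twist":0,"fingers":0},{"tx":0,"ty":0,"tz":0,"twist":0,"fingers":0},{"tx":0,"ty":0,"tz":0,"twist":0,"fingers":0}]}}

```text
time: 36.85
tool_pos: [461.5, -221.1, 98.8]
tcp_rot: [0.997, 0.081, 0.0, 0.0]
contact_force: [0.9, -0.3, -2.1]
opening: 0.124
```

{"name": "carry_out", "arguments": {"moves": [{"tx":0,"ty":0,"tz":0.0005,"twist":0,"fingers":0},{"tx":0,"ty":0,"tz":0.0005,"twist":0,"fingers":0},{"tx":0,"ty":0,"tz":0.0005,"twist":0,"fingers":0},{"tx":0,"ty":0,"tz":0.0005,"twist":0,"fingers":0},{"tx":0,"ty":0,"tz":0,"twist":0,"fingers":0},{"tx":0,"ty":0,"tz":0,"twist":0,"fingers":0},{"tx":0,"ty":0,"tz":0,"twist":0,"fingers":0},{"tx":0,"ty":0,"tz":0,"twist":0,"fingers":0},{"tx":0,"ty":0,"tz":0,"twist":0,"fingers":0},{"tx":0,"ty":0,"tz":0,"twist":0,"fingers":0}]}}

```text
time: 38.1
tool_pos: [461.9, -221.7, 98.2]
tcp_rot: [0.997, 0.081, 0.0, 0.001]
contact_force: [-2.7, 1.1, 7.8]
opening: 0.125
```

Contact at TCP z ≈ 98. I'll ease off, open narrowly and withdraw.

{"name": "carry_out", "arguments": {"moves": [{"tx":0,"ty":0,"tz":-0.001,"twist":0,"fingers":0},{"tx":0,"ty":0,"tz":0,"twist":0,"fingers":0.18},{"tx":0,"ty":0,"tz":0,"twist":0,"fingers":0.3},{"tx":0,"ty":0,"tz":0,"twist":0,"fingers":0.38},{"tx":0,"ty":0,"tz":0,"twist":0,"fingers":0.38},{"tx":0,"ty":0,"tz":0,"twist":0,"fingers":0.38},{"tx":0,"ty":0,"tz":-0.015,"twist":0,"fingers":0.38},{"tx":0,"ty":0,"tz":-0.03,"twist":0,"fingers":0.38},{"tx":0,"ty":0,"tz":-0.04,"twist":0,"fingers":0.38},{"tx":0,"ty":0,"tz":-0.04,"twist":0,"fingers":0.38}]}}

```text
time: 39.35
tool_pos: [461.5, -221.2, 225.1]
tcp_rot: [0.997, 0.081, 0.0, 0.0]
contact_force: [0.4, -0.6, -0.7]
opening: 0.38
```

{"name": "carry_out", "arguments": {"moves": [{"tx":0,"ty":0,"tz":-0.04,"twist":0,"fingers":0.38},{"tx":0,"ty":0,"tz":-0.05,"twist":0,"fingers":0.38},{"tx":-0.035,"ty":0,"tz":-0.015,"twist":0,"fingers":0.38},{"tx":-0.045,"ty":0,"tz":0,"twist":0,"fingers":0.38},{"tx":0,"ty":0,"tz":0,"twist":0,"fingers":0.38},{"tx":0,"ty":0,"tz":0,"twist":0,"fingers":0.38},{"tx":0,"ty":0,"tz":0,"twist":0,"fingers":0.38},{"tx":0,"ty":0,"tz":0,"twist":0,"fingers":0.38},{"tx":0,"ty":0,"tz":0,"twist":0,"fingers":0.38},{"tx":0,"ty":0,"tz":0,"twist":0,"fingers":0.38}]}}

```text
time: 40.6
tool_pos: [382.7, -233.9, 327.6]
tcp_rot: [0.997, 0.081, -0.0, -0.0]
contact_force: [-0.3, -0.0, 0.3]
opening: 0.382
```

Run:
```python
from h import *
s=r.read_state(); print(s["time"],s["tool_pos"],s["contact_force"])
c,p,d=grab("wrist","fin.png");P=cloud(c,d)
q=P[(np.linalg.norm(P[:,:,:2]-[462,-221],axis=2)<45)&(d>0)]
for lo,hi in((55,70),(76,84),(90,128),(128,142)):
    k=q[(q[:,2]>lo)&(q[:,2]<hi)]
    if len(k): print(lo,hi,len(k),((k.min(0)+k.max(0))/2).round(1),k.min(0).round(1),k.max(0).round(1))
m=(P[:,:,2]>180)&(P[:,:,2]<200)&(np.linalg.norm(P[:,:,:2]-[560,-205],axis=2)<45)
q=P[m][:,:2];u,sv,vt=np.linalg.svd(q-q.mean(0),full_matrices=False);print("knob",np.degrees(np.arctan2(vt[0][1],vt[0][0]))%180,q.mean(0))
c,p2,d2=grab("top"); P2=cloud(c,d2); P0=cloud(c,np.load("top_d.npy"))
ch=(abs(P2[:,:,2]-P0[:,:,2])>15).astype(np.uint8); n,l,st,ce=cv2.connectedComponentsWithStats(ch)
print([(st[i].tolist()) for i in range(1,n) if st[i,4]>40])
```

```text
40.6 [ 382.68646769 -233.94658513  327.60661814] [-0.31819369 -0.03181456  0.28946993]
55 70 1210 [ 461.6 -221.7   66.3] [ 432.2 -251.4   63.5] [ 491.1 -192.    69.1]
76 84 235 [ 461.8 -221.2   81.4] [ 449.6 -235.1   79. ] [ 473.9 -207.4   83.9]
128 142 81 [ 461.9 -221.7  136.3] [ 456.5 -227.4  134.4] [ 467.2 -215.9  138.2]
knob 9.458333137413149 [ 543.55378907 -208.6238758 ]
[[380, 163, 9, 21, 46], [374, 184, 8, 9, 54], [366, 191, 11, 6, 52], [377, 191, 37, 17, 140], [196, 201, 41, 25, 444], [378, 211, 27, 27, 205], [358, 220, 31, 28, 306], [199, 233, 302, 187, 21745], [0, 293, 181, 127, 12288]]
```

View pics/fin.png

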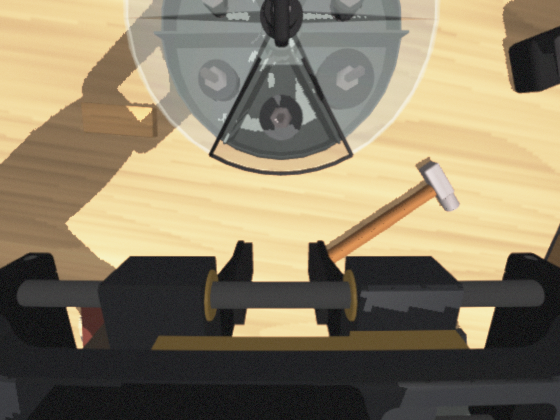

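The saw stands in the bin at (281,118), centred and upright, with its cup top at 66, nut at 82 and shank end at 136 mm. The only depth changes on the bench are the saw's old spot, the wheel and the arm.

```bash
python3 -c "
from bench import r
print(r.read_state()['time']); print(r.finish_job())"
```

```text
40.7
the job is handed in; nothing more can be done
None
```

The hole saw now stands shank-up on the floor of the empty bin, with that bin under the cover's opening, and I handed the job in at 40.7 s of the 72 s.

**What I did**
- **Standing the saw up:** My first lift, gripped well along the shank, left the saw level because the pads held it too firmly. I set it back down and regripped only the shank's tip. It then tipped up on its teeth, and I let it go standing on the open bench. On the last stretch the teeth slid and pressed with up to 16 N.
- **Turning the carousel:** I took the bar knob and turned the wheel 67.8° clockwise, which brought the empty bin under the opening.
- **Putting the saw away:** I took the saw by its shank from above and lowered it until the bin floor bore its weight. Then I eased off, opened the fingers narrowly and withdrew.

**Last checks**
- **Saw:** It is upright, with its cup top at 66 mm, nut at 82 mm and shank end at 136 mm above the bench. It is centred at about (462, −221), within 1 mm of the opening's centre.
- **Wheel:** The knob reads 9.46° against 9.1–9.2° for the opening, so it is about 0.3° off, which is close to what I can measure.
- **Rest of the bench:** The overhead depth picture, taken against the starting one, shows changes only at the saw's old place, the carousel and the arm. The arm hid part of that view.
- **Robot:** It was touching nothing when I handed in.

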